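Level the launcher deck with a wedge

ROBOT

A 7-joint arm with a two-finger parallel gripper is mounted at the origin on the work surface. World frame = base frame: x ahead of the robot, y to its left, z up, the work surface at z = 0. Lengths are in m, angles in rad, forces in N, time in s.
With the tool pointing down it reaches from about 0.425 to 0.925 m from the base axis. Payload 6.8 kg.
Tool frame: the origin (TCP) lies at the very end of the fingers, on their centre line; the grasp point (between the pads) lies 19 mm behind it (bot.grasp_offset is the distance from the TCP to the grasp point, in m); z points along the fingers, y is the direction in which the jaws open and shut (so a half turn about z gives the same grasp; the last joint's range is limited). The gripper opens to 85 mm and grips with 20 to 120 N. Pads are 22 mm wide; open, the fingers measure 114 mm over their backs; the gripper's body (76 mm by 85 mm) begins 54 mm behind the grasp point. The pads swing forward as they close: fully open they stand 13 mm farther back than shut.
Start: joints at [1.092, 0.477, 0.022, 1.555, -0.011, 1.109, -0.083], TCP at [0.245, -0.629, 0.231] pointing down, gripper open.
Joint ranges: [-2.96, 2.96], [-0.34, 2.1], [-1.41, 1.46], [0.24, 2.44], [-1.37, 4.51], [0.17, 1.92], [-2.96, 2.96]. Speed limits (rad/s): [2.39, 2.39, 3.14, 3.14, 3.14, 3.14, 3.14].

INTERFACE

Orientations are given as a unit quaternion [w, x, y, z].
In Python, from station import monitor, cams, bot, finder gives the robot as it stands.
- The arm moves only by the tool jog_arm, never from a script. Its argument "plan" is a list of rows, each an object of numbers: "x", "y", "z": the shift along the tool's x, y, z as a fraction of full scale; "wx", "wy", "wz": the turn, a rotation vector about the tool's x, y, z as a fraction of full scale. A call has 1 to 12 rows; each row is the pose to reach, as a shift and turn from the pose measured when the call began, along the tool's axes at that moment, turning the shorter way round; what a row does not reach only later rows make up. Full scale, the value 1, is 20 cm for a shift and 180 degrees for a turn. A row lasts 1/12 s, in which the tool goes at most 41.7 mm and 7.16 degrees, less where a joint would pass 70% of its speed; a pose out of reach is approached as far as the arm can. A call with a number of a shift or a turn outside -1 to 1 is refused whole. A call with a gripper value outside its range is refused whole. "hand" is the opening, from -1 (shut) to 1 (fully open), set as the call begins (left out, the last holds). The fingers move at their own pace and stop on an object; "grip_force" is the grip in N (left out, the last holds). Time passes only in rows, so rows that repeat a pose let the fingers close. It gives the time, the measured TCP pose, the force and the opening at its end, in the units of the state.
- monitor.get_obs(): the state, without advancing time (a new reading comes with each control period).
- cams.read_camera(name): name is "scene" or "top"; returns the picture (480x640x3 uint8, red, green, blue); there is no depth.
- cams.get_calibration(name): a dict with "fx", "fy", "cx", "cy" (pixels), "extrinsics" (4x4, takes a point from world to camera coordinates). Camera axes: x right, y down, z forward; pixel columns grow to the right and rows downward; lengths in m; the calibration is good to about 2 mm. A picture is of the moment at which its call begins. get_calibration takes no time and is no camera call.
- bot.hand_in(): hands the job in, once; it reports no verdict.
Trained networks look in the newest picture that a camera, given by its name, has taken for a name from the list of things; names that differ only in an ending like _2 or _b are one class to them, and where a whole thing is asked for, a point or a joint stands for the part that bears it (a point fixed in the world has none). Each returns a list of dicts, best first, with "confidence" (0 to 1); they miss things now and then, are a little off and sometimes report something else, mostly with a low value. They report only what shows in the picture. A call takes as long as a camera call. They do not tell look-alikes from the thing itself.
- finder.find_in(camera, target): "bbox" ([left, top, width, height] in pixels, round what is visible of it).
- finder.place_of(camera, target): "location" ([column, row] in pixels: a listed point, or the origin of a listed thing).
The state is a dict: "t": time; "q": joint angles; "joint_vel": joint speeds; "joint_torque": joint torques, N m; "eef_pos": TCP position; "tool_rot": TCP orientation; "contact_force": force on the tool from outside, world axes, zero at the start; "torque": the same for the moment, N m; "gripper_width": opening from 0.0 (shut) to 1.0 (fully open).
Only numpy, scipy, OpenCV 4.12 (cv2) and the standard library are available. Lean on these libraries where they do the work, as an engineer would, in place of code of your own. Each camera call takes 0.05 s, during which the arm holds its last target. There are 200 camera calls.

TASK

The plywood launcher deck is hinged along one side and its outrigger foot hangs too low. Take the long wooden wedge (not the short one), and slide it thin end first along the table under that foot until the bubble in the deck's spirit level sits between its two black lines, then let go, leaving the wedge flat on the table and carrying the deck.

Things in the scene. Friction and masses are not known exactly. Their poses are not given: they have to be found in the camera images.
- wedge: Long loose wooden wedge, 170 long, 40 wide, 37 high at the butt, 3 at the thin nose; its top slopes evenly by 0.2. Origin: centre of its 170 x 40 underside, on the table. x runs along it to the nose (nose at x = +85, butt at -85), z up. It starts right way up, nose roughly towards the deck. A similar wedge nearby, only 60 long and 15 high, is too low for the job.
- deck: Tilting 220 x 200 plywood plate with three wheels (115 high) and a spirit level on it; 0.9 kg, 2 to 3 N on its foot. Hinged freely on a fixed axis; starts on a low stop, 2.4 degrees foot down. Origin on the hinge axis; x along it, y level from foot to hinge. The foot is at x = 0, y = -240; the wedge goes under it along +y, from the open side. Wheels begin 140 beyond the foot.
- foot (a point): Lowest point of the outrigger foot, a round-ended steel post 18 in diameter on an aluminium arm at the deck's low corner (the arm ends 15 beyond the post's axis on the open side); arm and post reach about 55 above this point. At the start it hangs 6 to 12 mm above the table (it varies) and must rise 10 mm for the deck to be level. Its axes are the deck's.
- bubble (a joint): Spirit level reading (m): offset of the white bubble (10 long) along the deck's +y from the middle of the green vial; 0 is level, positive foot too low, negative too high; starts at +0.017. It moves 0.4 m per rad: 1.7 mm per mm of foot height, 3.3 mm per 10 mm of wedge travel. Two black lines lie 10 mm either side of the middle.
Mind the look-alikes: they are no part of the job. What is shaped like the wedge but red or yellow is not meant.

How it is judged:
By the outcome, as a careful person would: the job done as asked, in the order asked, and still so for the second after the job is handed in, with the robot touching nothing.
It also fails if it takes over 38 s, if anything falls off the work surface, if the arm or the gripper's body presses on something with over 40 N, if the wrist force passes 120 N, or if a joint passes its speed limit or range.

## Working session

There is one attempt and no reset: what is moved stays moved. The work goes in short steps, Python scripts to look and compute and a tool call to move; the robot and the scene stay as the last step left them, time stands still between calls to the robot, and variables do not carry over. Pictures are saved under pics/ and viewed, about 8 in all and at most 12, crops included, and the job is handed in when it is done.

Besides the shell and the picture viewer there is one more tool, called after ">>>" as a command line: name --argument value ..., lists and objects as JSON in quotes. jog_arm: Moves the arm, as the interface text tells. Shift numbers are shares of 20 cm and turn numbers shares of 180 degrees, none past 1 either way. Its arguments: {"type":"object","properties":{"plan":{"type":"array","items":{"type":"object","properties":{"x":{"type":"number","minimum":-1,"maximum":1},"y":{"type":"number","minimum":-1,"maximum":1},"z":{"type":"number","minimum":-1,"maximum":1},"wx":{"type":"number","minimum":-1,"maximum":1},"wy":{"type":"number","minimum":-1,"maximum":1},"wz":{"type":"number","minimum":-1,"maximum":1}}}},"hand":{"type":"number"},"grip_force":{"type":"number"}},"required":["plan"]}

```bash
mkdir -p pics
cat > h.py <<'E'
import numpy as np, cv2
from station import monitor, cams, bot, finder
def shot(n,f,crop=None,s=1):
    im=cams.read_camera(n)
    if crop: l,t,w,h=crop; im=im[t:t+h,l:l+w]
    im=cv2.resize(im,None,fx=s,fy=s,interpolation=cv2.INTER_CUBIC)
    cv2.imwrite('pics/'+f,im[:,:,::-1])
def ray(n,uv):
    c=cams.get_calibration(n);E=np.array(c['extrinsics']);R,t=E[:3,:3],E[:3,3]
    d=R.T@np.array([(uv[0]-c['cx'])/c['fx'],(uv[1]-c['cy'])/c['fy'],1]);return -R.T@t,d
def atz(n,uv,z):
    o,d=ray(n,uv);return o+d*(z-o[2])/d[2]
def proj(n,p):
    c=cams.get_calibration(n);E=np.array(c['extrinsics']);q=E[:3,:3]@np.array(p)+E[:3,3]
    return np.array([c['fx']*q[0]/q[2]+c['cx'],c['fy']*q[1]/q[2]+c['cy']])
E
python3 - <<'E'
from h import *
np.set_printoptions(precision=4,suppress=True)
for n in('top','scene'):
    shot(n,n+'0.png')
    print(n,ray(n,(320,240)))
    for t in('wedge','deck','foot','bubble'):
        print(t,finder.find_in(n,t)[:3],finder.place_of(n,t)[:3])
o=monitor.get_obs();print(o)
E
```

```text
top (array([ 0.2663, -0.0307,  1.2951]), array([ 0.1553, -0.0277, -0.9875]))
wedge [{'bbox': [430.1, 166.6, 67.4, 44.2], 'confidence': 0.78}, {'bbox': [425.9, 291.5, 65.4, 50.4], 'confidence': 0.77}, {'bbox': [369.5, 235.5, 78.3, 37.3], 'confidence': 0.75}] [{'location': [464.9, 187.9], 'confidence': 0.97}, {'location': [461.2, 316.7], 'confidence': 0.88}, {'location': [403.1, 252.3], 'confidence': 0.79}]
deck [{'bbox': [147.6, 131.7, 105.1, 102.4], 'confidence': 0.93}] [{'location': [153.0, 205.6], 'confidence': 0.56}]
foot [{'bbox': [143.8, 135.3, 112.5, 96.9], 'confidence': 0.65}] []Traceback (most recent call last):
  File "<stdin>", line 7, in <module>
ValueError: it knows: deck, foot, wedge
```

View pics/top0.png

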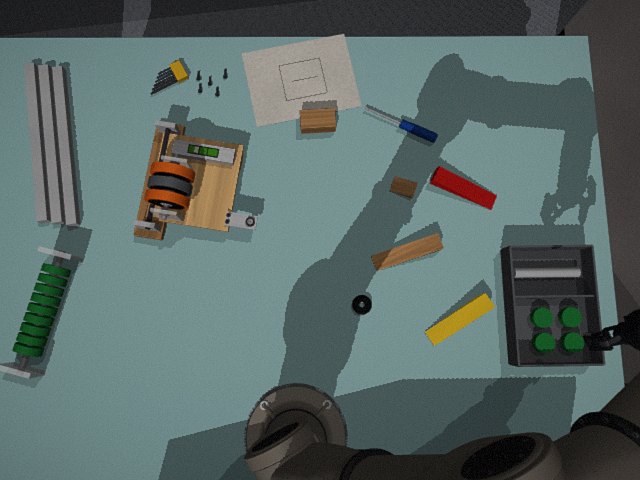

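The top view shows the long wedge at about (407,252). The red (464,188) and yellow (460,318) ones are look-alikes, and the short wedge is at (403,187). The deck is at (190,185), with its foot arm at about (245,221) and the vial at (204,151).

Run:
```python
from h import *
np.set_printoptions(precision=4,suppress=True)
n='scene';shot(n,'scene0.png');print(ray(n,(320,240)))
for t in('wedge','deck','foot'):
        print(t,finder.find_in(n,t)[:5],finder.place_of(n,t)[:5])
shot('top','topc.png',(130,110,330,170),2.4)
print(finder.place_of('top','foot'))
o=monitor.get_obs();print({k:np.round(v,4) for k,v in o.items()})
```

```text
(array([1.1725, 0.282 , 0.7245]), array([-0.6925, -0.3165, -0.6483]))
wedge [{'bbox': [125.4, 226.7, 46.9, 37.9], 'confidence': 0.79}, {'bbox': [204.6, 206.9, 68.6, 27.1], 'confidence': 0.7}, {'bbox': [200.6, 170.0, 64.3, 15.0], 'confidence': 0.62}] [{'location': [235.5, 180.1], 'confidence': 0.66}, {'location': [239.4, 224.6], 'confidence': 0.62}]
deck [{'bbox': [347.9, 268.5, 153.2, 140.3], 'confidence': 0.64}] [{'location': [488.4, 323.2], 'confidence': 0.7}]
foot [{'bbox': [348.5, 268.2, 148.5, 138.0], 'confidence': 0.81}] [{'location': [373.5, 292.2], 'confidence': 0.64}]
[]
{'t': np.float64(0.85), 'q': array([ 1.0919,  0.477 ,  0.0224,  1.5554, -0.0115,  1.1093, -0.0831]), 'joint_vel': array([ 0.    , -0.0005,  0.0013, -0.0013,  0.0001,  0.0002, -0.0009]), 'joint_torque': array([ -0.0002, -59.6297,   1.6058, -28.1544,   0.0124,   0.0015,
        -0.    ]), 'eef_pos': array([ 0.2446, -0.6291,  0.2313]), 'tool_rot': array([-0.    ,  0.9829,  0.1843,  0.    ]), 'contact_force': array([-0.3843, -0.3774,  1.0154]), 'torque': array([ 0.0123, -0.0103, -0.0298]), 'gripper_width': np.float64(1.0006)}
```

View pics/scene0.png

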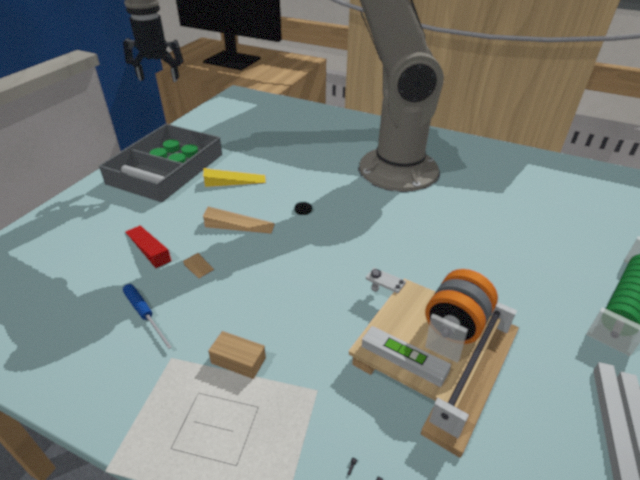

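View pics/topc.png

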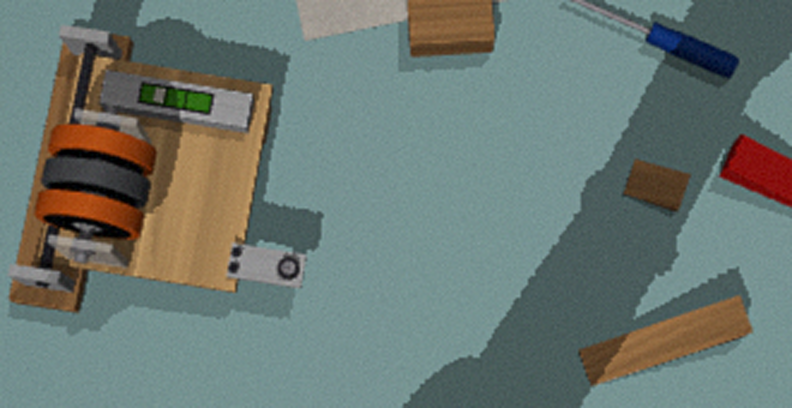

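Run:
```python
from h import *
np.set_printoptions(precision=4,suppress=True)
c=lambda u,v:(u/2.4+130-.3,110+v/2.4-.3)
P=[atz('top',c(*p),z) for p,z in(((580,348),.003),((593,385),.003),((740,296),.037),((751,330),.037))]
print(np.array(P))
n=(P[0]+P[1])/2;b=(P[2]+P[3])/2;d=(n-b)[:2];print('len',np.linalg.norm(d),'w',np.linalg.norm(P[0]-P[1]),np.linalg.norm(P[2]-P[3]),'yaw',np.degrees(np.arctan2(d[1],d[0])),'ctr',(n+b)/2)
for z in(.04,.06):
  a=atz('top',c(271,85),z);e=atz('top',c(235,291),z);h=(a-e)[:2];print('edge',a,e,np.linalg.norm(h),'hinge dir',np.degrees(np.arctan2(h[1],h[0])))
  a=atz('top',c(59,50),z);e=atz('top',c(18,285),z);h=(a-e)[:2];print('rail dir',np.degrees(np.arctan2(h[1],h[0])))
for z in (.055,.062,.068):
  f=atz('top',c(289,267),z);print('foot',f,proj('scene',f),proj('scene',[f[0],f[1],.009]))
  # triangulate
o1,d1=ray('top',c(289,267));o2,d2=ray('scene',(376.5,272.5))
A=np.c_[d1,-d2];s=np.linalg.lstsq(A,o2-o1,rcond=None)[0];print(o1+s[0]*d1,o2+s[1]*d2)
for p in((204,219),(273,228)):print(atz('scene',p,.0))
```

```text
[[ 0.4309 -0.1949  0.003 ]
 [ 0.392  -0.2073  0.003 ]
 [ 0.4784 -0.3564  0.037 ]
 [ 0.4431 -0.3659  0.037 ]]
len 0.16746984620524244 w 0.04072713727930328 0.0365155306910122 yaw 107.1208945710305 ctr [ 0.4361 -0.2811  0.02  ]
edge [0.7062 0.1245 0.04  ] [0.4883 0.1589 0.04  ] 0.22067840108084488 hinge dir -8.963311376657273
rail dir -7.340398846572327
edge [0.6992 0.1221 0.06  ] [0.4847 0.1559 0.06  ] 0.2171619145387646 hinge dir -8.963311376657279
rail dir -7.340398846572321
foot [0.5096 0.1028 0.055 ] [374.0395 274.9468] [372.1814 290.3409]
foot [0.5082 0.102  0.062 ] [374.2151 271.9856] [372.0707 289.8037]
foot [0.507  0.1014 0.068 ] [374.3666 269.431 ] [371.976  289.3442]
[0.5084 0.1021 0.0612] [0.507  0.1066 0.0614]
[ 0.4525 -0.3739  0.    ]
[ 0.4077 -0.1973  0.    ]
```

The long wedge measures 167 × 40 mm, centred at (0.436, -0.281) with yaw 107°, which fits the sizes given. The foot is at about (0.508, 0.103), its post top at z ≈ 0.061, and the scene view agrees with the top view. The deck's +y heading is about 81.5°. I'll move above the wedge's butt end.

>>> jog_arm --plan '[{"x": 1, "y": -0.92, "z": 0, "wz": -0.2}, {"x": 1, "y": -0.92, "z": 0, "wz": -0.2}, {"x": 1, "y": -0.92, "z": 0, "wz": -0.2}, {"x": 1, "y": -0.92, "z": 0.25, "wz": -0.477}, {"x": 1, "y": -0.92, "z": 0.25, "wz": -0.477}, {"x": 1, "y": -0.92, "z": 0.25, "wz": -0.477}, {"x": 1, "y": -0.92, "z": 0.25, "wz": -0.477}, {"x": 1, "y": -0.92, "z": 0.25, "wz": -0.477}, {"x": 1, "y": -0.92, "z": 0.25, "wz": -0.477}, {"x": 1, "y": -0.92, "z": 0.25, "wz": -0.477}, {"x": 1, "y": -0.92, "z": 0.25, "wz": -0.477}, {"x": 1, "y": -0.92, "z": 0.25, "wz": -0.477}]' --hand 1

```text
invalid input at $.plan[0]: expected keys x, y, z, wx, wy, wz
```

>>> jog_arm --plan '[{"x": 1, "y": -0.92, "z": 0, "wx": 0, "wy": 0, "wz": -0.2}, {"x": 1, "y": -0.92, "z": 0, "wx": 0, "wy": 0, "wz": -0.2}, {"x": 1, "y": -0.92, "z": 0, "wx": 0, "wy": 0, "wz": -0.2}, {"x": 1, "y": -0.92, "z": 0.25, "wx": 0, "wy": 0, "wz": -0.477}, {"x": 1, "y": -0.92, "z": 0.25, "wx": 0, "wy": 0, "wz": -0.477}, {"x": 1, "y": -0.92, "z": 0.25, "wx": 0, "wy": 0, "wz": -0.477}, {"x": 1, "y": -0.92, "z": 0.25, "wx": 0, "wy": 0, "wz": -0.477}, {"x": 1, "y": -0.92, "z": 0.25, "wx": 0, "wy": 0, "wz": -0.477}, {"x": 1, "y": -0.92, "z": 0.25, "wx": 0, "wy": 0, "wz": -0.477}, {"x": 1, "y": -0.92, "z": 0.25, "wx": 0, "wy": 0, "wz": -0.477}, {"x": 1, "y": -0.92, "z": 0.25, "wx": 0, "wy": 0, "wz": -0.477}, {"x": 1, "y": -0.92, "z": 0.25, "wx": 0, "wy": 0, "wz": -0.477}]' --hand 1

```text
t: 1.85
eef_pos: [0.3644, -0.3852, 0.1815]
tool_rot: [0.0, 0.592, 0.806, -0.0]
contact_force: [0.1, -0.1, 0.5]
gripper_width: 1.002
```

>>> jog_arm --plan '[{"x": 0.04, "y": 0.5, "z": 0.3, "wx": 0, "wy": 0, "wz": 0}, {"x": 0.04, "y": 0.5, "z": 0.3, "wx": 0, "wy": 0, "wz": 0}, {"x": 0.04, "y": 0.5, "z": 0.3, "wx": 0, "wy": 0, "wz": 0}, {"x": 0.04, "y": 0.5, "z": 0.5, "wx": 0, "wy": 0, "wz": 0}, {"x": 0.04, "y": 0.5, "z": 0.65, "wx": 0, "wy": 0, "wz": 0}, {"x": 0.04, "y": 0.5, "z": 0.78, "wx": 0, "wy": 0, "wz": 0}, {"x": 0.04, "y": 0.5, "z": 0.86, "wx": 0, "wy": 0, "wz": 0}, {"x": 0.04, "y": 0.5, "z": 0.86, "wx": 0, "wy": 0, "wz": 0}, {"x": 0.04, "y": 0.5, "z": 0.86, "wx": 0, "wy": 0, "wz": 0}]' --hand 1

```text
t: 2.6
eef_pos: [0.4572, -0.3474, 0.0091]
tool_rot: [-0.001, 0.592, 0.806, -0.0]
contact_force: [0.2, -0.6, 0.3]
gripper_width: 1.003
```

>>> jog_arm --plan '[{"x": 0, "y": 0, "z": 0, "wx": 0, "wy": 0, "wz": 0}, {"x": 0, "y": 0, "z": 0, "wx": 0, "wy": 0, "wz": 0}, {"x": 0, "y": 0, "z": 0, "wx": 0, "wy": 0, "wz": 0}, {"x": 0, "y": 0, "z": 0, "wx": 0, "wy": 0, "wz": 0}, {"x": 0, "y": 0, "z": 0, "wx": 0, "wy": 0, "wz": 0}, {"x": 0, "y": 0, "z": 0, "wx": 0, "wy": 0, "wz": 0}, {"x": 0, "y": 0, "z": 0, "wx": 0, "wy": 0, "wz": 0}, {"x": 0, "y": 0, "z": 0, "wx": 0, "wy": 0, "wz": 0}]' --hand -1 --grip_force 30

```text
t: 3.27
eef_pos: [0.4579, -0.3481, 0.0105]
tool_rot: [0.001, 0.592, 0.806, -0.0]
contact_force: [-1.2, 1.3, 7.2]
gripper_width: 0.462
```

Run:
```python
from h import *
shot('top','g.png',(340,170,200,150),4)
o=monitor.get_obs();print(o['eef_pos'],o['gripper_width'],o['contact_force'])
```

```text
[ 0.45792203 -0.34809441  0.01045158] 0.46149022894588476 [-0.35800789  0.08696112  7.11467685]
```

View pics/g.png

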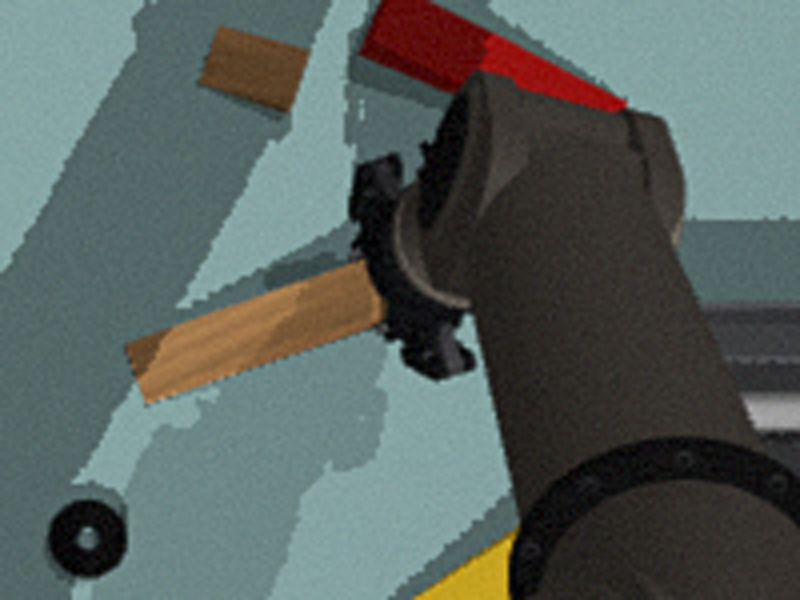

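The grasp is good: the wedge is held at its butt with the opening at 39 mm, and the nose is at about (374,264). Next I slide and turn it towards the foot.

>>> jog_arm --plan '[{"x": 0.15, "y": 0.06, "z": 0, "wx": 0, "wy": 0, "wz": 0.02}, {"x": 0.3, "y": 0.12, "z": 0, "wx": 0, "wy": 0, "wz": 0.05}, {"x": 0.45, "y": 0.18, "z": 0, "wx": 0, "wy": 0, "wz": 0.08}, {"x": 0.6, "y": 0.25, "z": 0, "wx": 0, "wy": 0, "wz": 0.11}, {"x": 0.75, "y": 0.31, "z": 0, "wx": 0, "wy": 0, "wz": 0.13}, {"x": 0.9, "y": 0.37, "z": 0, "wx": 0, "wy": 0, "wz": 0.144}, {"x": 1, "y": 0.41, "z": 0, "wx": 0, "wy": 0, "wz": 0.144}, {"x": 1, "y": 0.41, "z": 0, "wx": 0, "wy": 0, "wz": 0.144}, {"x": 1, "y": 0.41, "z": 0, "wx": 0, "wy": 0, "wz": 0.144}]'

```text
t: 4.07
eef_pos: [0.4765, -0.1312, 0.0106]
tool_rot: [0.001, 0.756, 0.654, 0.0]
contact_force: [-1.1, -0.9, -0.6]
gripper_width: 0.461
```

Run:
```python
from h import *
shot('top','p.png',(140,120,260,170),3)
p=np.array([.4765,-.1312]);d=np.array([.144,.9896])
for s in(.154,.239):
  q=p+s*d;print(q,proj('top',[*q,.003]))
print(proj('top',[.508,.103,.009]))
```

```text
[0.498676  0.0211984] [284.79326998 228.86487985]
[0.510916  0.1053144] [251.30656728 224.40450396]
[251.97540954 225.09690293]
```

View pics/p.png

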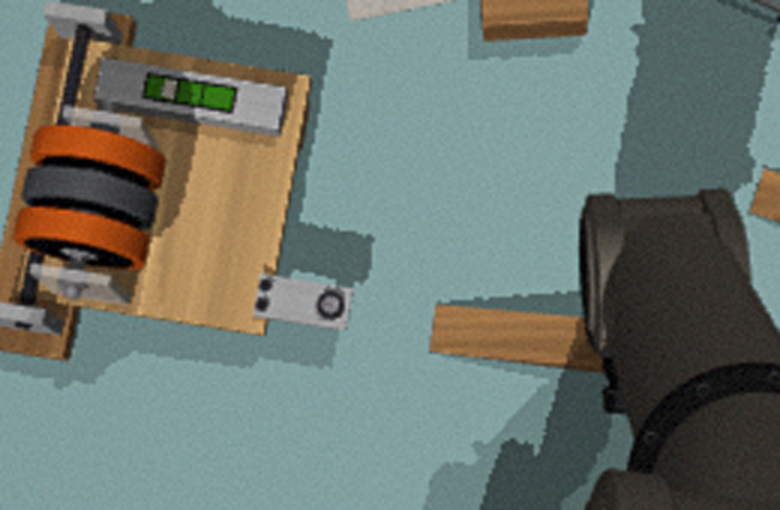

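The nose is at about (284,229), as predicted, and lined up with the foot to within about 2.5 mm. The bubble is at crop (170,88), towards +y. I'll slide under the foot to 60 mm past it, which is no further than level needs even for the lowest foot height.

>>> jog_arm --plan '[{"x": 0.1, "y": -0.012, "z": 0, "wx": 0, "wy": 0, "wz": 0}, {"x": 0.2, "y": -0.012, "z": 0, "wx": 0, "wy": 0, "wz": 0}, {"x": 0.3, "y": -0.012, "z": 0, "wx": 0, "wy": 0, "wz": 0}, {"x": 0.4, "y": -0.012, "z": 0, "wx": 0, "wy": 0, "wz": 0}, {"x": 0.46, "y": -0.012, "z": 0, "wx": 0, "wy": 0, "wz": 0}, {"x": 0.51, "y": -0.012, "z": 0, "wx": 0, "wy": 0, "wz": 0}, {"x": 0.56, "y": -0.012, "z": 0, "wx": 0, "wy": 0, "wz": 0}, {"x": 0.61, "y": -0.012, "z": 0, "wx": 0, "wy": 0, "wz": 0}, {"x": 0.66, "y": -0.012, "z": 0, "wx": 0, "wy": 0, "wz": 0}, {"x": 0.71, "y": -0.012, "z": 0, "wx": 0, "wy": 0, "wz": 0}, {"x": 0.71, "y": -0.012, "z": 0, "wx": 0, "wy": 0, "wz": 0}]'

```text
t: 5.03
eef_pos: [0.4949, 0.0071, 0.0105]
tool_rot: [0.001, 0.758, 0.653, -0.001]
contact_force: [0.2, -0.6, 0.1]
gripper_width: 0.464
```

Run:
```python
from h import *
a=cams.read_camera('top')[130:170,175:250];b=cams.read_camera('scene')[320:380,360:450]
A=cv2.resize(a,None,fx=8,fy=8,interpolation=cv2.INTER_CUBIC);B=cv2.resize(b,None,fx=4,fy=4,interpolation=cv2.INTER_CUBIC)
im=np.zeros((570,600,3),np.uint8);im[:320,:600]=A;im[325:565,:360]=B
c=cams.read_camera('top')[195:255,200:300];im[325:325+144,365:600]=cv2.resize(c,(235,144))
cv2.imwrite('pics/b1.png',im[:,:,::-1])
o=monitor.get_obs();print(o['eef_pos'],o['contact_force'])
```

```text
[0.49494709 0.00722883 0.010458  ] [-0.10890063 -1.64044482  1.08346557]
```

View pics/b1.png

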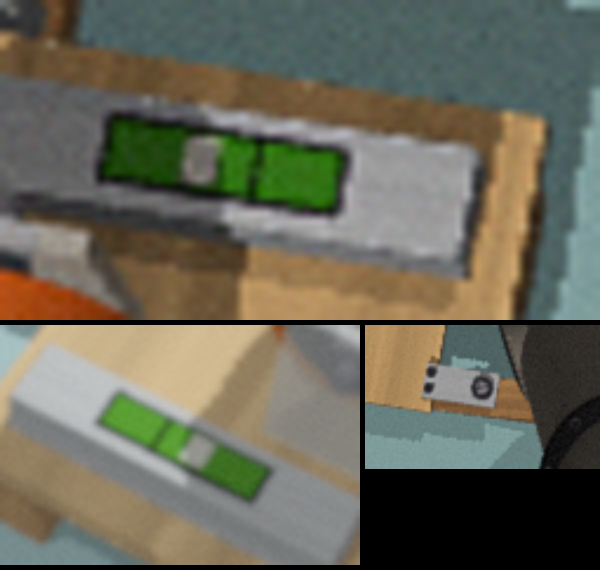

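The bubble now reads about +7 mm in the top view (centre 201 against vial middle 224, with 32 px per 10 mm) and about +5 mm in the scene view. It needs about 19 mm more.

>>> jog_arm --plan '[{"x": 0.03, "y": 0, "z": 0, "wx": 0, "wy": 0, "wz": 0}, {"x": 0.06, "y": 0, "z": 0, "wx": 0, "wy": 0, "wz": 0}, {"x": 0.095, "y": 0, "z": 0, "wx": 0, "wy": 0, "wz": 0}, {"x": 0.095, "y": 0, "z": 0, "wx": 0, "wy": 0, "wz": 0}, {"x": 0.095, "y": 0, "z": 0, "wx": 0, "wy": 0, "wz": 0}]'

```text
t: 5.6
eef_pos: [0.4976, 0.025, 0.0104]
tool_rot: [0.001, 0.758, 0.653, -0.001]
contact_force: [-0.7, -3.6, 3.2]
gripper_width: 0.465
```

```bash
cat > b.py <<'E'
from h import *
import sys
a=cams.read_camera('top')[130:170,175:250];b=cams.read_camera('scene')[320:380,360:450]
A=cv2.resize(a,None,fx=8,fy=8,interpolation=cv2.INTER_CUBIC);B=cv2.resize(b,None,fx=4,fy=4,interpolation=cv2.INTER_CUBIC)
im=np.zeros((570,600,3),np.uint8);im[:320,:600]=A;im[325:565,:360]=B
c=cams.read_camera('top')[195:255,200:300];im[325:325+144,365:600]=cv2.resize(c,(235,144))
cv2.imwrite('pics/'+sys.argv[1],im[:,:,::-1])
o=monitor.get_obs();print(o['t'],o['eef_pos'],o['contact_force'],o['gripper_width'])
E
python3 b.py b2.png
```

```text
5.75 [0.49760295 0.02496595 0.01043697] [-0.98378437 -4.88583368  2.61294501] 0.46457025499411
```

View pics/b2.png

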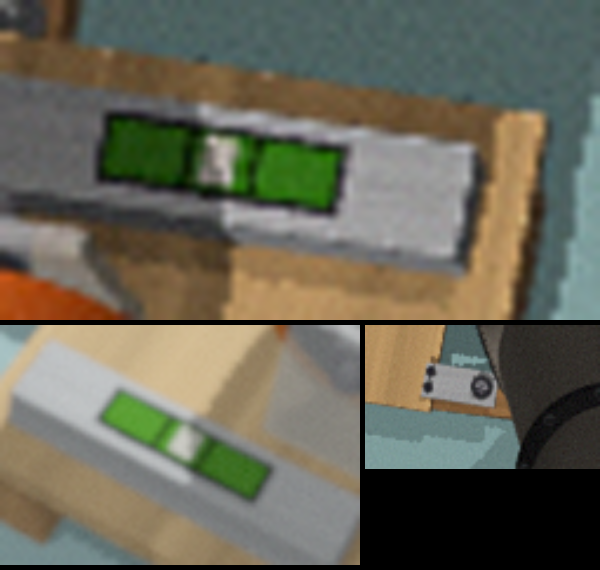

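The bubble is centred between the two lines (220 against a middle of 222, about +0.8 mm), so I'll let go and lift straight up.

>>> jog_arm --plan '[{"x": 0, "y": 0, "z": 0, "wx": 0, "wy": 0, "wz": 0}, {"x": 0, "y": 0, "z": 0, "wx": 0, "wy": 0, "wz": 0}, {"x": 0, "y": 0, "z": 0, "wx": 0, "wy": 0, "wz": 0}, {"x": 0, "y": 0, "z": 0, "wx": 0, "wy": 0, "wz": 0}, {"x": 0, "y": 0, "z": 0, "wx": 0, "wy": 0, "wz": 0}, {"x": 0, "y": 0, "z": 0, "wx": 0, "wy": 0, "wz": 0}, {"x": 0, "y": 0, "z": -0.1, "wx": 0, "wy": 0, "wz": 0}, {"x": 0, "y": 0, "z": -0.25, "wx": 0, "wy": 0, "wz": 0}, {"x": -0.1, "y": 0, "z": -0.45, "wx": 0, "wy": 0, "wz": 0}, {"x": -0.3, "y": 0, "z": -0.65, "wx": 0, "wy": 0, "wz": 0}, {"x": -0.5, "y": 0, "z": -0.75, "wx": 0, "wy": 0, "wz": 0}, {"x": -0.7, "y": 0, "z": -0.75, "wx": 0, "wy": 0, "wz": 0}]' --hand 1

```text
t: 6.75
eef_pos: [0.4812, -0.097, 0.1616]
tool_rot: [0.003, 0.757, 0.654, 0.002]
contact_force: [1.0, -1.3, 0.4]
gripper_width: 1.001
```

>>> jog_arm --plan '[{"x": -0.2, "y": 0, "z": 0, "wx": 0, "wy": 0, "wz": 0}, {"x": -0.4, "y": 0, "z": 0, "wx": 0, "wy": 0, "wz": 0}, {"x": -0.4, "y": 0, "z": 0, "wx": 0, "wy": 0, "wz": 0}, {"x": -0.4, "y": 0, "z": 0, "wx": 0, "wy": 0, "wz": 0}]'

```text
t: 7.08
eef_pos: [0.4688, -0.1787, 0.1617]
tool_rot: [0.004, 0.758, 0.652, 0.002]
contact_force: [0.3, -0.2, -0.7]
gripper_width: 1.002
```

```bash
python3 b.py b3.png
```

```text
7.2333 [ 0.46986315 -0.17453817  0.16146483] [0.73469422 0.30156752 0.27415341] 0.997335349988968
```

View pics/b3.png

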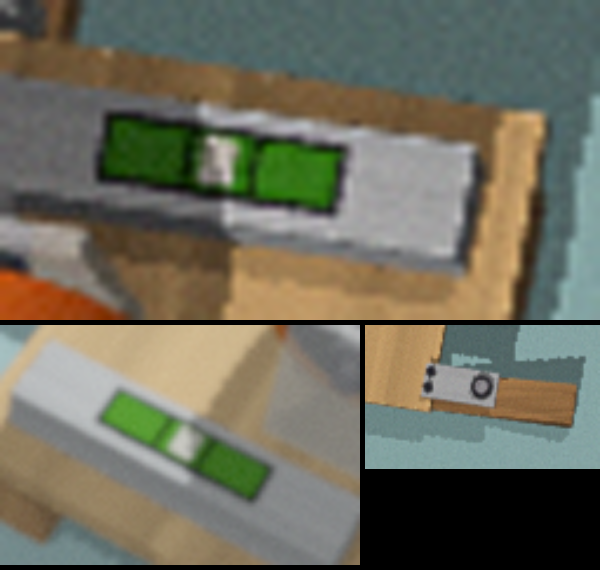

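After letting go, the bubble is still centred (219 against a middle of 222). The wedge lies straight under the foot and the gripper is clear.

```bash
python3 -c "
from station import bot;print(bot.hand_in())"
```

```text
the job is handed in; nothing more can be done
None
```

The long wooden wedge is under the foot, thin end first, and the deck is level. I let go and handed the job in at about 7.2 s of the 38 s allowed.

- **What I did:** I gripped the wedge at its butt end, slid it along the table into line with the foot, and pushed it under in two steps. I checked the spirit level after each step, then opened the gripper and moved clear.
- **Last checks:** After letting go, both cameras showed the bubble between the black lines, about 1 mm from the middle and unchanged by the release. The wedge lay in line under the foot. The gripper was about 16 cm above the table, touching nothing.
- **Disagreements and gaps:** Partway through the push the two cameras read the bubble differently (about +7 mm and +5 mm), but they agreed at the end. While the fingers closed on the wedge there was a brief 7 N vertical force. I judged that the wedge lies flat from the pictures only and did not measure it.

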